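# Pin the spring gauge to the drawbar and draw it to the mark

## Robot

A 6-joint arm with a two-finger parallel gripper is mounted at the origin on a cart in front of the work surface, level with it; the furniture and walls round the work are solid. World frame = base frame: x ahead of the robot, y to its left, z up, the work surface at z = 0. Lengths are in m, angles in rad, forces in N, time in s.
With the tool pointing down it reaches from about 0.225 to 0.875 m from the base axis. Payload 3.4 kg.
Tool frame: the origin (TCP) lies on the centre line of the jaws, within the pads' length; the fingertips stand 17 mm ahead of it and the grasp point (between the pads) lies 2 mm behind it (nose_length is the distance from the TCP to the fingertips, in m); z points along the fingers, y is the line along which they close (so a half turn about z gives the same grasp; the last joint's range is limited). The gripper opens to 85 mm and grips with 20 to 120 N. Pads are 22 mm wide; open, the fingers measure 114 mm over their backs; the gripper's body (76 mm by 85 mm) begins 54 mm behind the grasp point. The pads swing forward as they close: fully open they stand 13 mm farther back than shut.
Start: joints at [0.992, 0.276, 1.505, -0, 1.361, -0.121], TCP at [0.254, 0.516, 0.248] pointing down, gripper open.
Joint ranges: [-2.89, 2.89], [-0.75, 2.08], [0.22, 2.7], [-1.18, 4.32], [0.11, 2.71], [-2.7, 2.7]. Speed limits (rad/s): [2.57, 2.57, 3.14, 3.14, 3.14, 3.14].

## Interface

Orientations are given as a unit quaternion [w, x, y, z].
In Python, from rig import get_state, get_image, sign_off, find_in, place_of, nose_length gives the robot as it stands.
- The arm moves only by the tool apply_moves, never from a script. Its argument "deltas" is one flat list of numbers, 5 for each row, row after row: the finger opening in mm, from 0 to 85.4, then the shift along the tool's x, y, z in mm, then the turn about the tool's z in degrees. A call has 1 to 12 rows; each row is the pose to reach, as a shift and turn from the pose commanded when the call began, along the tool's axes at that moment; what a row does not reach only later rows make up. A row lasts 1/12 s, in which the tool goes at most 41.7 mm and 7.16 degrees, less where a joint would pass 70% of its speed; a pose out of reach is approached as far as the arm can. A call with a gripper value outside its range is refused whole. The fingers move at their own pace and stop on an object; "squeeze" is the grip in N (left out, the last holds). Time passes only in rows, so rows that repeat a pose let the fingers close. It gives the time, the measured TCP pose, the force, the opening and the grip force at its end, in the units of the state.
- get_state(): the state, without advancing time (a new reading comes with each control period).
- get_image(name): name is "side" or "top"; returns a dict with "frame" (384x512x3 uint8, red, green, blue), "K" (3x3 intrinsics, pixels), "k1" (the pictures are not rectified: a ray, as slopes to the right and down, at radius r is drawn at 1 + k1 r^2 times it, then the intrinsics apply), "position" and "orientation" of the camera in the world. Camera axes: x right, y down, z forward; pixel columns grow to the right and rows downward; lengths in m; the calibration is good to about 2 mm. A picture is of the moment at which its call begins. There is no depth.
- sign_off(): hands the job in; it is judged then, once.
Trained networks look in a picture, given as the dict that the camera call returned (one of the last four; its "shot" number tells which), for a name from the list of things; names that differ only in an ending like _2 or _b are one class to them, and where a whole thing is asked for, a point or a joint stands for the part that bears it (a point fixed in the world has none). Each returns a list of dicts, best first, with "score" (0 to 1); they miss things now and then, are a little off and sometimes report something else, mostly with a low value. They report only what shows in the picture. A call takes as long as a camera call. They do not tell look-alikes from the thing itself.
- find_in(query, picture): "point" ([column, row] in pixels, amid what is visible of it).
- place_of(query, picture): "point" ([column, row] in pixels: a listed point, or the origin of a listed thing).
The state is a dict: "clock": time; "qpos": joint angles; "qd": joint speeds; "effort": joint torques, N m; "position": TCP position; "ee_rot": TCP orientation; "contact_force": force on the tool from outside, world axes, zero at the start; "moment": the same for the moment, N m; "width": finger opening in m; "gripper_force": force on a finger pad.
Only numpy, scipy, OpenCV 4.12 (cv2) and the standard library are available. Lean on these libraries where they do the work, as an engineer would, in place of code of your own. Each camera call takes 0.05 s, during which the arm holds its last target. There are 200 camera calls.

## Task

On the pull-test rig, couple the spring gauge's yoke to the drawbar tongue with the slim pin from the rack: the pin must go through the upper ear, the eye of the tongue trapped between the ears, and the lower ear, until its flange sits on the yoke. Then pull the carriage by its upright grip until the gauge is drawn out to its 35 mm mark, and leave it standing there with the pin in. Leave the stout pin in the rack and do not disturb the loose things lying around.

Things in the scene. Friction and masses are not known exactly. Their poses are not given: they have to be found in the camera images.
- rig: Fixed grey pull-test rig, base 110 x 390 x 12 mm. Origin on the bench under the yoke's bore at gauge zero; z up; +y = pull direction, from the aluminium gauge housing (right; 56 x 100 mm, top 116 mm up, y -166 to -66 mm) to the carriage (left); +x away from the robot. The pull line (centre of yoke, tongue and rod) is 90 mm above the bench.
- gauge (a joint): Gauge reading (m): how far the yoke is drawn out along the rig's +y; 0 at rest on its stop, at most 0.050. The spring pulls back with 2 N at 0 plus 0.1 N per mm (5.5 N at 35 mm). The yoke slides easily and follows a pin put in its upper ear.
- index_mark (a point): Top of the raised dark fin that marks 35 mm on the white rule along the rig's front edge (ticks each 5 mm, 0 to 45 mm). A thin dark pointer on the yoke moves over the rule; at 35 mm it stands beside the fin. Fixed; axes as the rig's.
- yoke_mouth (a point): Centre of the upper bore's mouth, on the top face of the steel yoke; moves with it. z = bore axis, out of the bore: leans 23 degrees from vertical towards the robot (rig's -x), so the pin goes in downwards and away from the robot. y = pull direction. Ears 36 mm wide, bores 14 mm. Along -z: upper ear 0 to 10 mm, gap 10 to 24, lower ear 24 to 34. Ears reach 36 mm in +y, 58 mm in -y.
- yoke_gap (a point): Middle of the yoke's 14 mm gap, 17 mm below yoke_mouth on the bore axis; same axes. The flat tongue (32 mm wide, 10 mm thick) lies in the gap with a 15 mm eye. The eye is hidden by the upper ear: it starts ahead of the resting bore, in +y, by 14 mm + carriage reading + an unknown -5 to +5 mm, in line across. At rest the pin stops on the tongue, 12 mm below the mouth: feel for the eye.
- carriage (a joint): Position of the carriage along the rig's +y (m), 0 to 0.055; at the start 0 to 0.008. A friction brake holds it wherever it is left; it takes 10 N to move (about 16 N with the gauge coupled and at the mark). The tongue is clamped in it and moves with it.
- grip_top (a point): Centre of the top of the carriage's upright black grip, 155 mm above the bench; axes as the rig's. The grip is 46 mm along x, 16 mm along y (pinch it across y) and stands 50 mm above the grey carriage block (50 x 70 mm).
- slim_pin: Loose steel pin with a flat black block handle, 108 mm long, 0.11 kg. Origin: centre of the underside of its flange; z along the pin towards the handle. Shank 12 mm diameter, from z = 0 to -62 mm, the last 8 mm tapering to a 6 mm tip. Flange 28 mm diameter, 6 mm thick; above it the handle 34 mm (x) by 22 mm (y), from z = 6 to 46 mm. It stands upright in one of the two rack holes, its flange resting on the rack.
- stout_pin: Loose steel pin with a round black ball knob (34 mm), shank 17 mm diameter, too thick for the yoke; in the other rack hole. Origin: centre of the underside of its flange.
- pin_rack: Fixed aluminium bracket, 150 (x) x 60 (y) x 76 mm. Origin under its centre on the bench. Two 19 mm through holes in its 8 mm top plate at x = -37 and +37 mm, open below. A row of tall folders (over 0.3 m high) stands to its left, from about y = 0.45 m on: come to the rack from above, not along the folders.
- oil_bottle: Loose white dropper bottle with blue cap, 34 mm diameter, 105 mm tall, standing. Origin under its centre. Bystander.
- cap_jar: Loose orange jar with white cap, 38 mm diameter, 40 mm tall. Origin under its centre. Bystander.
- screwdriver: Loose red screwdriver, 157 mm long, 22 mm high, lying. Bystander.
- hex_key: Loose black hex key, 79 mm long, 7 mm high, lying. Bystander.
Mind the look-alikes: they are no part of the job. What is shaped like the stout_pin but orange is not meant. Leave any yellow look-alike of the slim_pin alone.

How it is judged:
On the way, in this order (a step that is already met when the one before it is completed fails the run):
1. the slim pin is through the yoke and the eye, its flange on the yoke, the gauge not yet drawn to the mark (z of slim_pin in the frame of yoke_mouth between -0.004 and 0.004 m and x of slim_pin in the frame of yoke_mouth between -0.004 and 0.004 m and y of slim_pin in the frame of yoke_mouth between -0.004 and 0.004 m and angle between the z axis of slim_pin and the z axis of yoke_mouth, either way round below 0.12 rad and value of joint gauge above 0.005 m), for 0.2 s.
2. the gauge is drawn out to the 35 mm mark, the pin in (z of slim_pin in the frame of yoke_mouth between -0.004 and 0.004 m and x of slim_pin in the frame of yoke_mouth between -0.004 and 0.004 m and y of slim_pin in the frame of yoke_mouth between -0.004 and 0.004 m and angle between the z axis of slim_pin and the z axis of yoke_mouth, either way round below 0.12 rad and value of joint gauge between 0.032 and 0.038 m), for 0.2 s.
At the end, for the whole second after the job is handed in: The slim pin's flange is within 4 mm of its seat on the yoke, centred within 4 mm and in line with the bore within 0.12 rad; the gauge, held out by the pinned tongue, reads 32 to 38 mm and is at rest; the stout pin stands in the rack within 15 mm of where it was (all of step 2 and velocity of joint gauge below 0.004 m/s and linear speed of slim_pin below 0.01 m/s and distance of stout_pin from where it was at the start of the episode below 0.015 m and angle between stout_pin's own z axis and vertical below 0.2 rad); the robot touches nothing.
It fails at once if a bystander (bottle, jar, screwdriver, hex key) is pushed more than 40 mm (distance of any of oil_bottle, cap_jar, screwdriver, hex_key from where it was at the start of the episode above 0.04 m).
It also fails if it takes over 54 s, if anything falls off the work surface, if the arm or the gripper's body presses on something with over 40 N, if the wrist force passes 120 N, or if a joint passes its speed limit or range.

## Working session

There is one attempt and no reset: what is moved stays moved. The work goes in short steps, Python scripts to look and compute and a tool call to move; the robot and the scene stay as the last step left them, time stands still between calls to the robot, and variables do not carry over. Pictures are saved under pics/ and viewed, at most 10 in all, crops included, and the job is handed in when it is done.

Besides the shell and the picture viewer there is one more tool, called by a JSON object that holds its "api" and its "payload", one argument or row to a line. apply_moves: Moves the arm, as the interface text tells. Its arguments: {"type":"object","properties":{"deltas":{"type":"array"},"squeeze":{"type":"number"}},"required":["deltas"]}

```bash
ls; mkdir -p pics; cat > h.py <<'E'
import numpy as np, cv2
from scipy.spatial.transform import Rotation as R
from rig import *
def rot(q): return R.from_quat([q[1],q[2],q[3],q[0]]).as_matrix()
def ray(im,p):
    K=np.array(im["K"]); u=np.array([(p[0]-K[0,2])/K[0,0],(p[1]-K[1,2])/K[1,1]])
    s=u.copy()
    for _ in range(20): s=u/(1+im["k1"]*(s@s))
    d=rot(im["orientation"])@np.array([s[0],s[1],1]); return np.array(im["position"]),d/np.linalg.norm(d)
def atz(im,p,z):
    o,d=ray(im,p); return o+d*(z-o[2])/d[2]
def proj(im,P):
    c=rot(im["orientation"]).T@(np.array(P)-im["position"]); s=c[:2]/c[2]; s=s*(1+im["k1"]*(s@s)); K=np.array(im["K"])
    return np.array([K[0,0]*s[0]+K[0,2],K[1,1]*s[1]+K[1,2]])
def tri(a,pa,b,pb):
    o1,d1=ray(a,pa);o2,d2=ray(b,pb)
    t=np.linalg.lstsq(np.c_[d1,-d2],o2-o1,rcond=None)[0]; x=o1+d1*t[0];y=o2+d2*t[1]
    return (x+y)/2,np.linalg.norm(x-y)
def save(im,n): cv2.imwrite("pics/"+n,cv2.cvtColor(im["frame"],cv2.COLOR_RGB2BGR))
E
python3 - <<'E'
from h import *
s=get_state(); print(s, nose_length)
T=get_image("top");S=get_image("side")
save(T,"t0.png");save(S,"s0.png")
for im in(T,S):
    print(im["position"],im["orientation"],im["k1"],im["K"])
    for q in "slim_pin stout_pin pin_rack yoke_mouth grip_top index_mark rig oil_bottle cap_jar screwdriver hex_key".split():
        print(q,[(np.round(d["point"],1).tolist(),round(d["score"],2)) for d in place_of(q,im)][:4])
E
```

```text
pics
{'clock': 0.0, 'qpos': array([ 9.91969158e-01,  2.76637591e-01,  1.50617116e+00,  1.08288091e-05,
        1.36069476e+00, -1.20980158e-01]), 'qd': array([-1.77956242e-03, -7.49846778e-04,  2.10259738e-03,  8.86726503e-05,
       -2.60743982e-03, -9.94941685e-04]), 'effort': array([ 9.86648556e-04, -4.16760814e+01, -2.45800692e+01, -1.18270427e-04,
        1.10330171e-02, -1.03466351e-05]), 'position': array([0.25387079, 0.51535324, 0.24740024]), 'ee_rot': array([-3.32500836e-04,  2.26930246e-01,  9.73910545e-01, -8.95718752e-04]), 'contact_force': array([0.02944033, 0.19123668, 0.50924887]), 'moment': array([0.03492836, 0.00142811, 0.02151378]), 'gripper_force': 0.0, 'width': 0.08516300349757736} 0.017
[0.23980833 0.09145279 1.43931747] [-0.06927661  0.70937179 -0.69895032  0.05882911] 0.03901545512418151 [[453.23368465   0.         256.92947373]
 [  0.         453.23368465 185.248807  ]
 [  0.           0.           1.        ]]
slim_pin [([152.9, 213.2], 0.58), ([274.2, 228.0], 0.55), ([184.6, 217.1], 0.43)]
stout_pin [([185.1, 193.8], 0.64), ([213.8, 207.5], 0.44)]
pin_rack [
[... 446 characters left out ...]
633396] [-0.47430307  0.8686666  -0.12525088  0.06904464] 0.009920795093153679 [[385.71179427   0.         252.81778945]
 [  0.         385.71179427 189.20766641]
 [  0.           0.           1.        ]]
slim_pin [([202.2, 162.7], 0.72), ([201.4, 158.1], 0.68)]
stout_pin [([228.6, 159.1], 0.59), ([222.9, 178.1], 0.49)]
pin_rack [([217.1, 186.8], 0.82), ([286.1, 173.0], 0.7)]
yoke_mouth [([303.2, 217.9], 0.77)]
grip_top [([285.0, 175.2], 0.83)]
index_mark [([273.5, 235.2], 0.6), ([227.9, 158.7], 0.3)]
rig [([207.6, 164.7], 0.71), ([300.9, 250.1], 0.56), ([300.3, 213.7], 0.18)]
oil_bottle [([244.3, 325.5], 0.7)]
cap_jar []
screwdriver [([224.7, 277.8], 0.66)]
hex_key [([217.7, 240.1], 0.66)]
```

```bash
python3 - <<'E'
import cv2,numpy as np
t=cv2.imread("pics/t0.png");s=cv2.imread("pics/s0.png")
cv2.imwrite("pics/a.png",np.vstack([cv2.resize(t[130:270,130:390],(780,420),interpolation=cv2.INTER_CUBIC)]))
cv2.imwrite("pics/b.png",cv2.resize(s[100:350,130:430],(720,600),interpolation=cv2.INTER_CUBIC))
E
```

```text
(no output)
```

View pics/a.png

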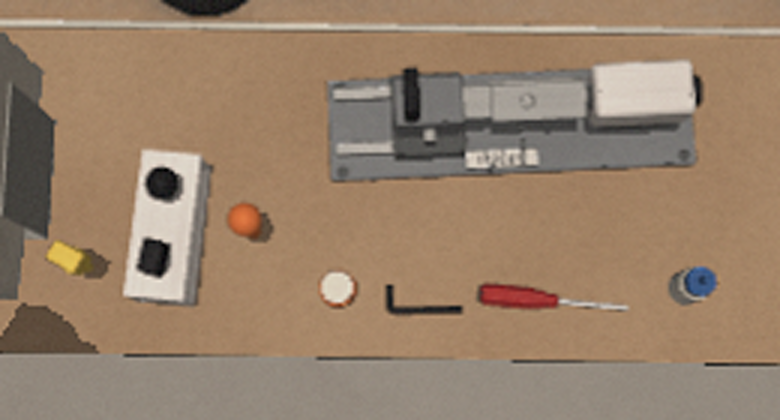

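View pics/b.png

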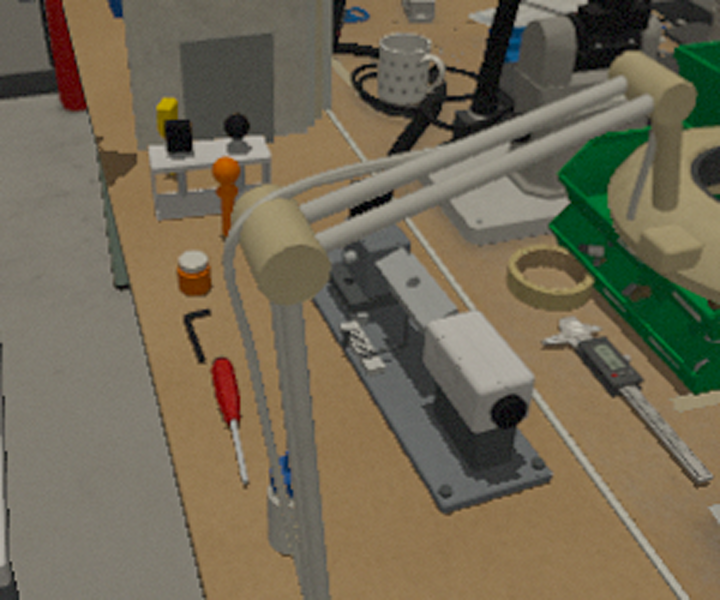

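```bash
cat > m.py <<'E'
from h import *
T=get_image("top");S=get_image("side")
a=lambda q,im,f=place_of:f(q,im)
print("TCP px",proj(T,get_state()["position"]),proj(S,get_state()["position"]))
for z,n,p in((.082+.04,"slim handle top",(181,215.5)),(.076,"rack c1",(130+143/3,130+150/3)),(.076,"c2",(130+204/3,130+157/3)),(.076,"c3",(130+124/3,130+296/3)),(.076,"c4",(130+186/3,130+302/3)),(.012,"rigBL",(130+334/3,130+180/3)),(.012,"rigBR",(130+694/3,130+163/3)),(.155,"grip",(265.6,157.8)),(.1,"mouth",(306.7,161.2)),(0,"edge",(260,249)),(0.1,"bottle",(363,223)),(.04,"jar",(242,226)),(.0,"index",(289.1,181.5))):
    print(n,atz(T,p,z).round(4))
for n,a,b in(("slim",(181,215.5),(130+179/2.4,100+133/2.4)),("mouth",(306.7,161.2),(303.2,217.9)),("grip",(265.6,157.8),(285,175.2)),("index",(289.1,181.5),(273.5,235.2)),("stout knob",(184.5,191),(130+236/2.4,100+126/2.4))):
    print(n,tri(T,a,S,b))
E
python3 m.py
```

```text
TCP px [ 99.37612647 260.62294915] [147.21730488  94.59738347]
slim handle top [0.3884 0.3334 0.122 ]
rack c1 [0.5028 0.3572 0.076 ]
c2 [0.4964 0.2945 0.076 ]
c3 [0.3535 0.3691 0.076 ]
c4 [0.3483 0.3066 0.076 ]
rigBL [0.4854 0.1644 0.012 ]
rigBR [ 0.509  -0.2179  0.012 ]
grip [0.5569 0.0885 0.155 ]
mouth [ 0.5614 -0.0362  0.1   ]
edge [0.3   0.102 0.   ]
bottle [ 0.3766 -0.2007  0.1   ]
jar [0.3678 0.1583 0.04  ]
index [0.5174 0.0112 0.    ]
slim (array([0.38997985, 0.33590128, 0.10843315]), np.float64(2.974880179835087e-05))
mouth (array([ 0.55587279, -0.03443318,  0.10883865]), np.float64(0.006871785435821591))
grip (array([0.55436796, 0.08913003, 0.15347259]), np.float64(0.005764629835919125))
index (array([0.50524806, 0.01417514, 0.03132239]), np.float64(0.012222944035394421))
stout knob (array([0.46200149, 0.32842791, 0.11165225]), np.float64(0.0017870786664090765))
```

View pics/t0.png

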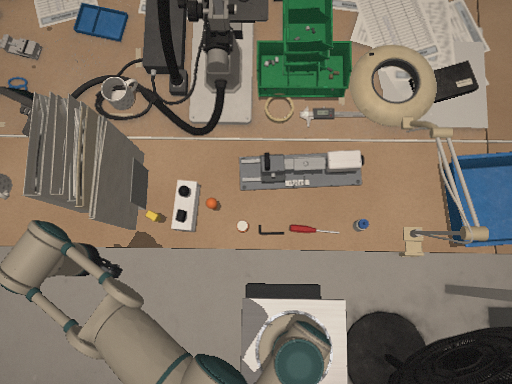

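```bash
python3 - <<'E'
from h import *
T=get_image("top");S=get_image("side")
f=np.mean([T["frame"]]+[get_image("top")["frame"] for _ in range(5)],0).astype(np.uint8)[:,:,::-1]
g=np.mean([S["frame"]]+[get_image("side")["frame"] for _ in range(5)],0).astype(np.uint8)[:,:,::-1]
r=lambda a,w,h:cv2.resize(a,(w,h),interpolation=cv2.INTER_CUBIC)
A=r(f[150:185,260:330],700,350)
B=r(f[180:230,165:205],200,250); C=r(g[190:240,270:340],350,250)
cv2.imwrite("pics/c.png",np.vstack([A,np.hstack([B,C,np.zeros((250,150,3),np.uint8)])]))
m=(f[203:228,172:192].max(2)<60).astype(np.uint8)
c=max(cv2.findContours(m,0,2)[0],key=cv2.contourArea); b=cv2.minAreaRect(c); print(b[0][0]+172,b[0][1]+203,b)
y,x=np.nonzero(m); print(x.mean()+172,y.mean()+203)
p=np.c_[x,y]-[x.mean(),y.mean()];w,v=np.linalg.eigh(p.T@p/len(p));print(np.sqrt(12*w),v)
s=get_state();print(rot(s["ee_rot"]).round(3))
E
```

```text
180.97058868408203 215.1176471710205 ((8.970588684082031, 12.117647171020508), (8.246211051940918, 10.914102554321289), 14.03624439239502)
180.9 215.26666666666668
[ 8.17008787 10.76458688] [[-0.9952765  -0.09708086]
 [-0.09708086  0.9952765 ]]
[[-0.897  0.442  0.   ]
 [ 0.442  0.897  0.   ]
 [-0.     0.    -1.   ]]
```

View pics/c.png

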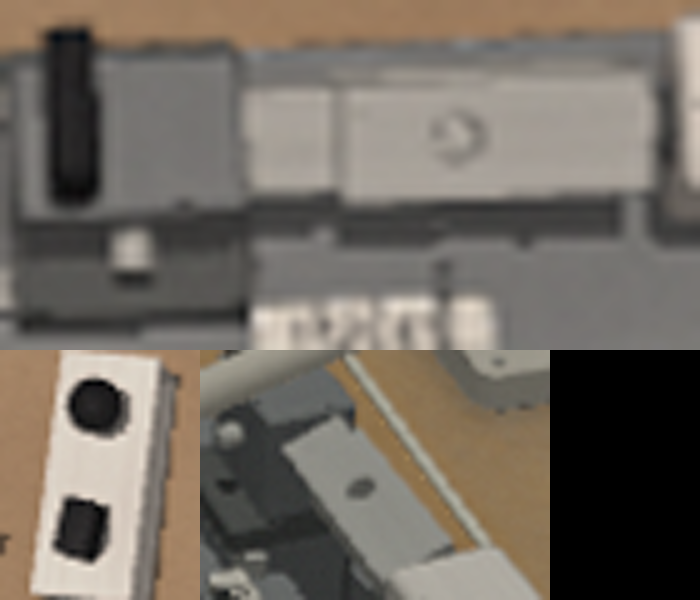

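```bash
python3 - <<'E'
from h import *
T=get_image("top");S=get_image("side")
print(tri(T,(305.25,163.05),S,(301.8,217.2)))
print("mouth top",atz(T,(305.25,163.05),.1056),"side",atz(S,(301.8,217.2),.1056))
c=lambda x,y:((x+.5)/10+259.5,(y+.5)/10+149.5)
# grip top ends, yoke front end edge centre
print("grip",atz(T,c(68,33),.155),atz(T,c(82,195),.155))
# ear top plane ends near/far edges at y of bore
print("ear far",atz(T,c(457,75),.113),"near",atz(T,c(457,200),.0986))
print("ear end",atz(T,c(338,135),.1056), "ear other",atz(T,c(650,130),.1056))
print("pin handle top",atz(T,(180.95,215.2),.122))
S2=S
for z in(.122,): print(proj(S,[.388,.334,.122]))
E
```

```text
(array([ 0.55205365, -0.03060745,  0.1084078 ]), np.float64(0.0031774921937936323))
mouth top [ 0.55429704 -0.03129396  0.1056    ] side [ 0.55197017 -0.02726462  0.1056    ]
grip [0.57175059 0.08645979 0.155     ] [0.52343395 0.08180483 0.155     ]
ear far [ 0.57103951 -0.03066364  0.113     ] near [ 0.53580194 -0.03188068  0.0986    ]
ear end [0.55384912 0.00450315 0.1056    ] ear other [ 0.5565588  -0.08926021  0.1056    ]
pin handle top [0.3893122  0.33359827 0.122     ]
[203.72866919 151.72079291]
```

{"api": "apply_moves", "payload": {
  "deltas": [60, -20, -40, 0, -6, 60, -40, -80, 0, -12, 60, -60, -120, 0, -18, 60, -80, -162, 0, -18, 60, -110, -147, 0, -18, 60, -150, -128, 0, -18, 60, -180, -113, 0, -18, 60, -201, -103, 20, -18, 60, -201, -103, 50, -18, 60, -201, -103, 80, -18, 60, -201, -103, 80, -18, 60, -201, -103, 80, -18]
}}

```text
clock: 3.0
position: [0.3881, 0.3339, 0.1673]
ee_rot: [-0.002, 0.072, 0.997, -0.001]
contact_force: [0.7, 0.1, 1.1]
width: 0.0602
gripper_force: 0.0
```

```bash
python3 - <<'E'
from h import *
s=get_state();print(s["position"],rot(s["ee_rot"]).round(3),s["contact_force"],s["width"])
S=get_image("side");T=get_image("top")
r=lambda a,w,h:cv2.resize(a[:,:,::-1],(w,h),interpolation=cv2.INTER_CUBIC)
cv2.imwrite("pics/d.png",np.hstack([r(S["frame"][100:200,150:250],400,400),r(T["frame"][170:270,140:240],400,400)]))
E
```

```text
[0.3880985  0.33391509 0.16733739] [[-0.99   0.143 -0.003]
 [ 0.143  0.99  -0.002]
 [ 0.003 -0.002 -1.   ]] [0.69281733 0.0629902  1.07053664] 0.0602253150183822
```

View pics/d.png

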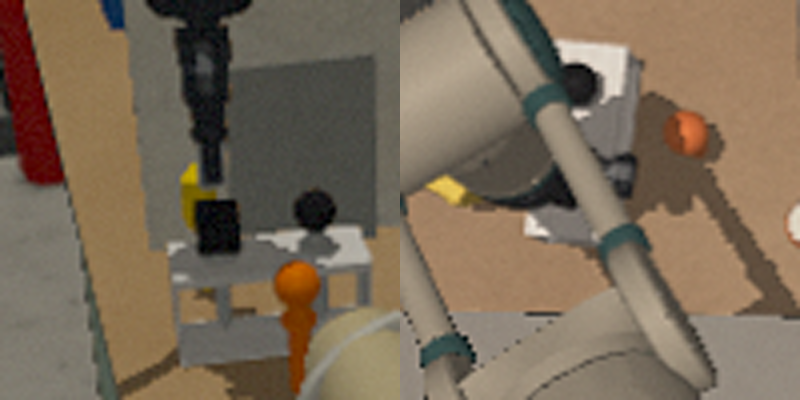

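{"api": "apply_moves", "payload": {
  "deltas": [60, -1.5, 0, 25, 0, 60, -1.5, 0, 50, 0, 60, -1.5, 0, 61, 0, 60, -1.5, 0, 61, 0, 15, -1.5, 0, 61, 0, 15, -1.5, 0, 61, 0, 15, -1.5, 0, 61, 0, 15, -1.5, 0, 61, 0, 15, -1.5, 0, 61, 0, 15, -1.5, 0, 61, 0],
  "squeeze": 30
}}

```text
clock: 3.93
position: [0.3921, 0.3364, 0.1095]
ee_rot: [0.002, 0.072, 0.997, 0.003]
contact_force: [0.6, 3.6, 6.9]
width: 0.0214
gripper_force: 36.5
```

{"api": "apply_moves", "payload": {
  "deltas": [15, 0, 0, -6, 0, 15, 0, 0, -12, 0, 15, 0, 0, -18, 0, 15, 0, 0, -25, 0, 15, 0, 0, -25, 0, 15, 0, 0, -25, 0, 15, 0, 0, -25, 0, 15, 0, 0, -25, 0]
}}

```text
clock: 4.6
position: [0.3915, 0.3358, 0.133]
ee_rot: [0.001, 0.072, 0.997, 0.002]
contact_force: [-0.0, 5.7, 2.4]
width: 0.0212
gripper_force: 36.9
```

```bash
python3 - <<'E'
from h import *
s=get_state();print(s["position"],s["contact_force"],s["moment"],s["width"])
S=get_image("side")
for q in("slim_pin","stout_pin"):print([(np.round(d["point"],1),d["score"]) for d in place_of(q,S)])
r=lambda a,w,h:cv2.resize(a[:,:,::-1],(w,h),interpolation=cv2.INTER_CUBIC)
cv2.imwrite("pics/e.png",r(S["frame"][100:200,170:250],480,600))
E
```

```text
[0.39150056 0.33582935 0.13304536] [-3.93386578e-03  5.71852438e+00  2.43176915e+00] [ 1.16860938 -0.19908075 -0.013138  ] 0.021183448554891463
[(array([205.8, 156.2]), 0.7), (array([199.2, 156.9]), 0.54)]
[(array([226.9, 178.8]), 0.67), (array([229.1, 163.3]), 0.62), (array([270.5, 235.8]), 0.34)]
```

View pics/e.png

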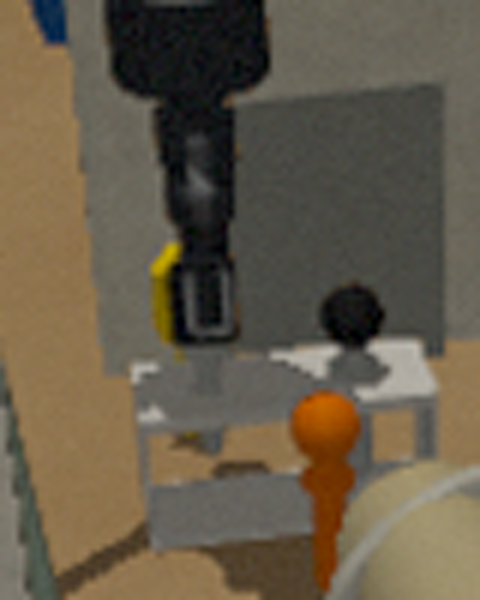

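{"api": "apply_moves", "payload": {
  "deltas": [15, 0, 3, 0, 0, 15, 0, 3, 0, 0, 15, 0, 3, 0, 0, 15, 0, 3, 0, 0]
}}

```text
clock: 5.08
position: [0.3907, 0.3369, 0.1319]
ee_rot: [-0.0, 0.072, 0.997, -0.001]
contact_force: [0.3, 2.0, 0.1]
width: 0.0215
gripper_force: 35.8
```

{"api": "apply_moves", "payload": {
  "deltas": [15, 3, 5, 0, 0, 15, 6, 5, 0, 0, 15, 9, 5, 0, 0, 15, 12, 5, 0, 0, 15, 15, 5, 0, 0, 15, 15, 5, 0, 0, 15, 15, 5, 0, 0],
  "squeeze": 30
}}

```text
clock: 5.67
position: [0.3783, 0.344, 0.1325]
ee_rot: [0.002, 0.071, 0.997, -0.0]
contact_force: [5.4, -1.5, -1.5]
width: 0.0217
gripper_force: 34.5
```

{"api": "apply_moves", "payload": {
  "deltas": [15, 4, -1, 0, 0, 15, 8, -2, 0, 0, 15, 12, -3, 0, 0, 15, 16, -3, 0, 0, 15, 16, -3, 0, 0, 15, 16, -3, 0, 0]
}}

```text
clock: 6.17
position: [0.3625, 0.3444, 0.133]
ee_rot: [0.003, 0.071, 0.997, 0.001]
contact_force: [3.9, -0.4, 0.0]
width: 0.0215
gripper_force: 34.6
```

```bash
python3 - <<'E'
from h import *
s=get_state();print(s["position"],s["contact_force"],s["moment"],s["width"])
S=get_image("side")
for q in("slim_pin","stout_pin"):print([(np.round(d["point"],1),d["score"]) for d in place_of(q,S)])
r=lambda a,w,h:cv2.resize(a[:,:,::-1],(w,h),interpolation=cv2.INTER_CUBIC)
cv2.imwrite("pics/f.png",r(S["frame"][100:200,170:250],480,600))
E
```

```text
[0.36249117 0.34440946 0.13302782] [ 3.93776413 -0.37168928  0.04424959] [ 0.10836951 -1.07439515  0.05086059] 0.021517070276263855
[(array([200.9, 155.8]), 0.59), (array([198.1, 154. ]), 0.42)]
[(array([230.3, 159.2]), 0.66), (array([225. , 177.2]), 0.53)]
```

View pics/f.png

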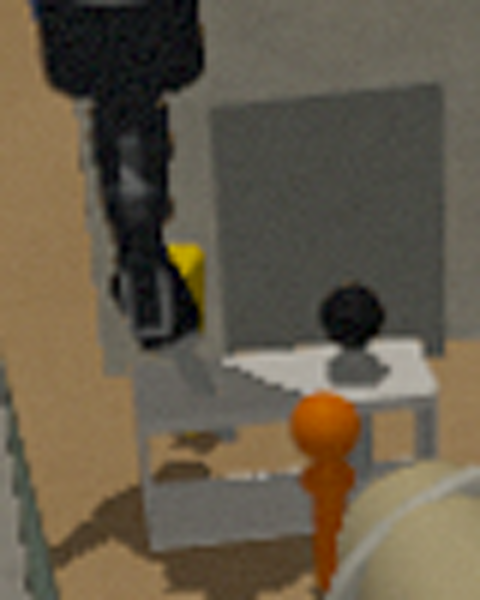

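{"api": "apply_moves", "payload": {
  "deltas": [15, 3, 0, -8, 0, 15, 6.5, 0, -16, 0, 15, 10, 0, -24, 0, 15, 13.5, 0, -32, 0, 15, 17, 0, -40, 0, 15, 17, 0, -55, 0, 15, 17, 0, -80, 0, 15, 0, -15, -100, 0, 15, 0, -30, -100, 0, 15, 0, -30, -100, 0, 15, 0, -30, -100, 0]
}}

```text
clock: 7.23
position: [0.3542, 0.3128, 0.2313]
ee_rot: [-0.002, 0.073, 0.997, -0.001]
contact_force: [-0.7, 0.6, -1.3]
width: 0.0212
gripper_force: 34.5
```

```bash
python3 - <<'E'
from h import *
s=get_state();print(s["position"],rot(s["ee_rot"]).round(3),s["contact_force"],s["width"])
S=get_image("side");T=get_image("top")
p=proj(S,s["position"]);print(p)
for z in(0,1):
  pass
for im in(S,T):print([(np.round(d["point"],1),d["score"]) for d in place_of("slim_pin",im)])
r=lambda a,w,h:cv2.resize(a[:,:,::-1],(w,h),interpolation=cv2.INTER_CUBIC)
# predicted pin at 23deg: grasp g, flange at 32mm below along axis, tip 94
x,y=p.astype(int); print(x-35,y-25)
cv2.imwrite("pics/g.png",r(S["frame"][y-25:y+55,x-35:x+45],600,600))
R_=rot(s["ee_rot"]); g=np.array(s["position"])-.002*R_[:,2]
for a in(18,21,23,25,28):
  t=np.radians(a); d=-np.sin(t)*R_[:,0]+np.cos(t)*R_[:,2]
  print(a,[((proj(S,g+d*l)-[x-35,y-25]+.5)*7.5).round(0) for l in(-.012,.03,.04,.092)])
E
```

```text
[0.35418033 0.31284498 0.23127444] [[-0.989  0.145 -0.004]
 [ 0.145  0.989 -0.001]
 [ 0.003 -0.002 -1.   ]] [-0.6656531   0.64234058 -1.32750496] 0.021163097550148054
[190.20664472 121.07636651]
[(array([197.9, 157.8]), 0.64), (array([194.6, 130. ]), 0.51)]
[]
155 96
18 [array([254., 158.]), array([299., 258.]), array([309., 281.]), array([361., 398.])]
21 [array([253., 158.]), array([303., 256.]), array([315., 279.]), array([373., 393.])]
23 [array([252., 159.]), array([305., 255.]), array([318., 277.]), array([381., 390.])]
25 [array([251., 159.]), array([308., 254.]), array([321., 276.]), array([388., 386.])]
28 [array([249., 160.]), array([312., 252.]), array([326., 273.]), array([399., 381.])]
```

View pics/g.png

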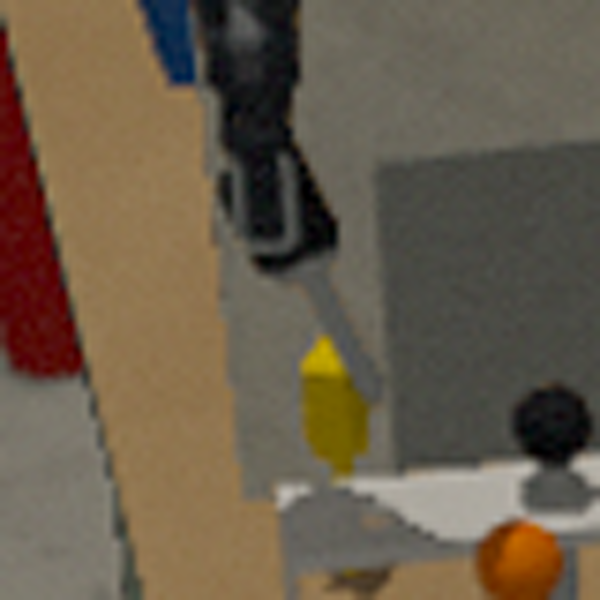

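{"api": "apply_moves", "payload": {
  "deltas": [15, 0, -20, -25, 0, 15, -20, -45, -40, -3, 15, -40, -78, -40, -6, 15, -62, -110, -40, -9, 15, -85, -142, -40, -11, 15, -110, -172, -40, -11, 15, -135, -203, -40, -11, 15, -160, -234, -40, -11, 15, -180, -266, -40, -11, 15, -200, -300, -40, -11, 15, -209, -317, -40, -11, 15, -209, -317, -40, -11]
}}

```text
clock: 8.43
position: [0.5194, -0.0334, 0.271]
ee_rot: [-0.0, -0.022, 1.0, -0.001]
contact_force: [0.1, 0.4, -1.3]
width: 0.0217
gripper_force: 34.5
```

```bash
cat > pin.py <<'E'
from h import *
import sys
n=sys.argv[1]
s=get_state();R_=rot(s["ee_rot"]);print(s["position"],R_.round(3)[:2,:2],s["contact_force"],s["width"])
S=get_image("side")
print([(np.round(d["point"],1),d["score"]) for d in place_of("slim_pin",S)])
g=np.array(s["position"])-.002*R_[:,2]
x,y=proj(S,g).astype(int)-[40,30]
k=6
def pp(P): return ((proj(S,P)-[x,y]+.5)*k).round(0)
for a in(18,20,22,24):
  t=np.radians(a); d=-np.sin(t)*R_[:,0]+np.cos(t)*R_[:,2]
  print(a,[pp(g+d*l) for l in(.0415,.0975)],(g+d*.0975).round(4))
print("mouth",pp([.5535,-.03,.1056]),S["position"])
cv2.imwrite("pics/"+n,cv2.resize(S["frame"][y:y+100,x:x+100,::-1],(600,600),interpolation=cv2.INTER_CUBIC))
E
python3 pin.py h.png
```

```text
[ 0.5193981  -0.03336825  0.27104523] [[-0.999 -0.044]
 [-0.044  0.999]] [ 0.09043532  0.44000405 -1.33662929] 0.021697735132755094
[(array([298.8, 169.7]), 0.6), (array([198.1, 156.2]), 0.42)]
18 [array([275., 279.]), array([309., 397.])] [ 0.5494 -0.0322  0.1803]
20 [array([279., 277.]), array([317., 393.])] [ 0.5526 -0.0321  0.1814]
22 [array([282., 276.]), array([325., 388.])] [ 0.5558 -0.0319  0.1826]
24 [array([286., 274.]), array([333., 384.])] [ 0.559  -0.0318  0.1839]
mouth [302. 554.] [ 0.23774459 -0.68641408  0.64633396]
```

View pics/h.png

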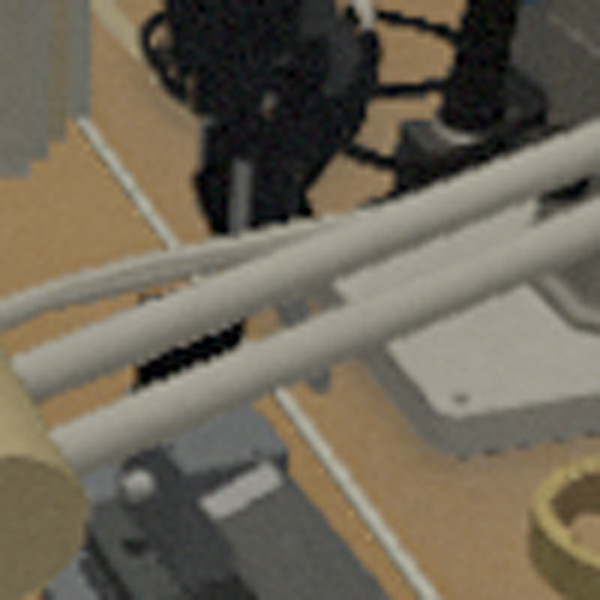

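{"api": "apply_moves", "payload": {
  "deltas": [15, 1.5, 2, 20, 0, 15, 1.5, 2, 40, 0, 15, 1.5, 2, 55, 0, 15, 1.5, 2, 65, 0, 15, 1.5, 2, 71, 0, 15, 1.5, 2, 71, 0, 15, 1.5, 2, 71, 0]
}}

```text
clock: 9.12
position: [0.5162, -0.0271, 0.2016]
ee_rot: [0.0, -0.025, 1.0, 0.0]
contact_force: [-1.0, -0.2, -1.6]
width: 0.0215
gripper_force: 34.5
```

{"api": "apply_moves", "payload": {
  "deltas": [15, -0.8, 0, 2, 0, 15, -1.6, 0, 4, 0, 15, -2.4, 0, 6, 0, 15, -3.2, 0, 8, 0, 15, -3.9, 0, 9, 0, 15, -3.9, 0, 9, 0, 15, -3.9, 0, 9, 0]
}}

```text
clock: 9.7
position: [0.5194, -0.028, 0.192]
ee_rot: [-0.001, -0.024, 1.0, -0.0]
contact_force: [-1.3, -2.1, -1.3]
width: 0.0217
gripper_force: 34.5
```

{"api": "apply_moves", "payload": {
  "deltas": [15, -0.8, -1, 2, 0, 15, -1.6, -2, 4, 0, 15, -2.4, -2, 6, 0, 15, -3.2, -2, 8, 0, 15, -4.0, -2, 10, 0, 15, -4, -2, 10, 0, 15, -4, -2, 10, 0]
}}

```text
clock: 10.28
position: [0.5221, -0.0294, 0.1842]
ee_rot: [-0.002, -0.024, 1.0, -0.0]
contact_force: [-10.8, -1.4, 14.7]
width: 0.0212
gripper_force: 36.8
```

{"api": "apply_moves", "payload": {
  "deltas": [15, 3, 1, -2, 0, 15, 3, 3, -2, 0, 15, 3, 5, -2, 0, 15, 3, 7, -2, 0, 15, 3, 8, -2, 0, 15, 3, 8, -2, 0]
}}

```text
clock: 10.78
position: [0.5208, -0.0222, 0.1845]
ee_rot: [0.0, -0.024, 1.0, -0.001]
contact_force: [-3.8, -4.2, 3.2]
width: 0.0214
gripper_force: 35.1
```

{"api": "apply_moves", "payload": {
  "deltas": [15, -0.4, 2, 1, 0, 15, -0.8, 3, 2, 0, 15, -0.8, 4.5, 2, 0, 15, -0.8, 6, 2, 0, 15, -0.8, 6, 2, 0]
}}

```text
clock: 11.2
position: [0.5214, -0.0193, 0.1842]
ee_rot: [0.0, -0.025, 1.0, -0.005]
contact_force: [-6.9, -10.8, 11.8]
width: 0.0216
gripper_force: 38.8
```

{"api": "apply_moves", "payload": {
  "deltas": [15, 1, 1, -1, 0, 15, 1, 3, -1, 0, 15, 1, 4.5, -1, 0, 15, 1, 4.5, -1, 0]
}}

```text
clock: 11.53
position: [0.5206, -0.0117, 0.1835]
ee_rot: [0.001, -0.024, 1.0, -0.001]
contact_force: [-2.5, -4.0, -0.1]
width: 0.0217
gripper_force: 35.1
```

{"api": "apply_moves", "payload": {
  "deltas": [15, -0.8, 0, 2, 0, 15, -1.6, 0, 4, 0, 15, -2.3, 0, 5.5, 0, 15, -2.3, 0, 5.5, 0]
}}

```text
clock: 11.87
position: [0.5227, -0.0107, 0.1774]
ee_rot: [0.0, -0.024, 1.0, 0.0]
contact_force: [-2.3, -3.2, -1.3]
width: 0.0218
gripper_force: 34.9
```

{"api": "apply_moves", "payload": {
  "deltas": [15, -0.8, 0, 2, 0, 15, -1.6, 0, 4, 0, 15, -2.4, 0, 6, 0, 15, -3.2, 0, 8, 0, 15, -4, 0, 10, 0, 15, -4.8, 0, 12, 0, 15, -4.8, 0, 12, 0]
}}

```text
clock: 12.45
position: [0.5272, -0.0101, 0.1653]
ee_rot: [0.0, -0.024, 1.0, 0.001]
contact_force: [-1.7, -0.7, -0.7]
width: 0.0213
gripper_force: 34.9
```

{"api": "apply_moves", "payload": {
  "deltas": [15, -0.8, 0, 2, 0, 15, -1.7, 0, 4, 0, 15, -2.5, 0, 6, 0, 15, -3.4, 0, 8, 0, 15, -4.2, 0, 10, 0, 15, -5.1, 0, 12, 0, 15, -5.9, 0, 14, 0, 15, -5.9, 0, 14, 0]
}}

```text
clock: 13.12
position: [0.5328, -0.0101, 0.1512]
ee_rot: [-0.0, -0.024, 1.0, 0.0]
contact_force: [-2.5, 1.5, 0.1]
width: 0.0217
gripper_force: 34.9
```

{"api": "apply_moves", "payload": {
  "deltas": [15, -0.8, 0, 2, 0, 15, -1.7, 0, 4, 0, 15, -2.5, 0, 6, 0, 15, -3.4, 0, 8, 0, 15, -4.2, 0, 10, 0, 15, -5.1, 0, 12, 0, 15, -5.9, 0, 14, 0, 15, -6.8, 0, 16, 0, 15, -7.6, 0, 18, 0, 15, -7.6, 0, 18, 0]
}}

```text
clock: 13.95
position: [0.5382, -0.0101, 0.1377]
ee_rot: [-0.002, -0.025, 1.0, -0.0]
contact_force: [-17.1, 1.3, 31.3]
width: 0.0213
gripper_force: 39.2
```

{"api": "apply_moves", "payload": {
  "deltas": [15, 0.8, 0, -2, 0, 15, 1.2, 0, -3, 0, 50, 1.2, 0, -3, 0, 50, 1.2, 0, -3, 0, 50, 1.2, 0, -3, 0, 50, 1.2, 0, -3, 0, 50, 1.2, 0, -30, 0, 50, 1.2, 0, -65, 0, 50, -10, 40, -85, 0, 50, -10, 80, -85, 0, 50, -10, 95, -85, 0, 50, -10, 95, -85, 0]
}}

```text
clock: 14.95
position: [0.5465, 0.0888, 0.2192]
ee_rot: [0.001, -0.026, 1.0, 0.001]
contact_force: [-0.2, -0.3, -1.1]
width: 0.0502
gripper_force: 0.0
```

```bash
python3 - <<'E'
from h import *
s=get_state();print(s["position"],rot(s["ee_rot"]).round(3)[:2,:2],s["contact_force"],s["width"])
S=get_image("side");T=get_image("top")
for im in(S,T):
  for q in("slim_pin","grip_top","yoke_mouth","index_mark","stout_pin"):print(q,[(np.round(d["point"],1),round(d["score"],2)) for d in place_of(q,im)][:2])
m=np.array([.5535,-.010,.1056]); print("expect",proj(S,m),proj(T,m))
save(T,"t9.png");save(S,"s9.png")
r=lambda a,w,h:cv2.resize(a[:,:,::-1],(w,h),interpolation=cv2.INTER_CUBIC)
cv2.imwrite("pics/i.png",np.hstack([r(S["frame"][140:260,240:340],400,480),r(T["frame"][130:220,250:325],400,480)]))
E
```

```text
[0.54648304 0.08883314 0.21922641] [[-0.999 -0.052]
 [-0.052  0.999]] [-0.15645089 -0.29319234 -1.09788934] 0.05015884111091891
slim_pin [(array([297.6, 213.9]), 0.63), (array([200.1, 154.7]), 0.62)]
grip_top [(array([285.5, 171.8]), 0.65)]
yoke_mouth [(array([299.5, 214.9]), 0.61)]
index_mark [(array([269.4, 233.9]), 0.81)]
stout_pin [(array([225.3, 181.2]), 0.77), (array([229.2, 162.4]), 0.63)]
slim_pin [(array([153.4, 212.7]), 0.49), (array([299.1, 163.7]), 0.4)]
grip_top [(array([269., 157.]), 0.88)]
yoke_mouth [(array([299.9, 162.4]), 0.5), (array([356.2, 227.9]), 0.24)]
index_mark [(array([288.9, 183. ]), 0.79)]
stout_pin [(array([210.7, 209.7]), 0.67), (array([183.4, 192.2]), 0.45)]
expect [299.58740868 212.88043215] [298.16942724 163.22175704]
```

View pics/i.png

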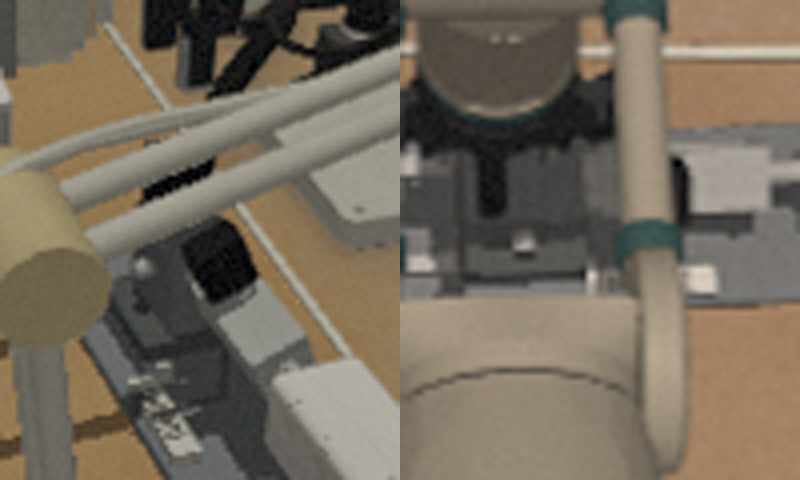

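{"api": "apply_moves", "payload": {
  "deltas": [50, 0, -4, 30, 0, 50, 0, -4, 60, 0, 50, 0, -4, 78, 0, 50, 0, -4, 78, 0, 50, 0, -4, 78, 0, 30, 0, -4, 78, 0, 10, 0, -4, 78, 0, 10, 0, -4, 78, 0, 10, 0, -4, 78, 0, 10, 0, -4, 78, 0, 10, 0, -4, 78, 0],
  "squeeze": 60
}}

```text
clock: 16.47
position: [0.5474, 0.0833, 0.1433]
ee_rot: [0.002, -0.025, 1.0, 0.002]
contact_force: [-0.9, 5.2, 3.7]
width: 0.015
gripper_force: 59.3
```

```bash
cat > q.py <<'E'
from h import *
s=get_state();print(s["position"],s["contact_force"],s["width"])
for k in range(2):
  S=get_image("side");T=get_image("top")
  for im,n in((S,"S"),(T,"T")):
    for q,z in(("slim_pin",.1056),("yoke_mouth",.1056)):
      for d in place_of(q,im):
        if d["point"][0]>260:print(n,q,np.round(d["point"],1),round(d["score"],2),atz(im,d["point"],z).round(4)[:2])
E
python3 q.py
```

```text
[0.54741687 0.08333942 0.14327276] [-0.91442969  5.17882156  3.705456  ] 0.014969210986293627
S slim_pin [299.6 213.1] 0.73 [ 0.5532 -0.0108]
S slim_pin [300.  223.6] 0.37 [ 0.5387 -0.0486]
S yoke_mouth [299.7 215.1] 0.82 [ 0.5504 -0.0183]
T yoke_mouth [302.4 162.3] 0.7 [ 0.5565 -0.0227]
S slim_pin [298.6 213.7] 0.85 [ 0.55   -0.0124]
S yoke_mouth [301.2 215. ] 0.9 [ 0.5539 -0.0189]
T slim_pin [300.4 163.9] 0.64 [ 0.5515 -0.0167]
T yoke_mouth [303.  162.9] 0.51 [ 0.5547 -0.0245]
```

```bash
cat > e.py <<'E'
from h import *
now=get_image("top");now={"frame":np.mean([now["frame"]]+[get_image("top")["frame"] for _ in range(3)],0)}
print(get_state()["position"],get_state()["contact_force"])
a=cv2.imread("pics/t0.png");b=cv2.imread("pics/t9.png")
for n,f in(("t0",a),("t9",b),("now",now["frame"])):
    g=np.asarray(f,float).mean(2)
    for r0 in(158,161,164):print(n,r0,g[r0:r0+3,306:334].mean(0).round(0).astype(int).tolist())
E
python3 e.py
```

```text
[0.54743707 0.08332068 0.14327375] [-0.29290127  4.94738569  3.74952947]
t0 158 [153, 157, 156, 158, 159, 158, 159, 159, 159, 160, 160, 160, 158, 159, 159, 159, 160, 160, 152, 112, 70, 94, 152, 186, 198, 207, 207, 205]
t0 161 [148, 130, 143, 156, 158, 156, 156, 156, 157, 157, 157, 156, 157, 158, 157, 158, 158, 160, 160, 125, 69, 81, 143, 192, 206, 207, 207, 206]
t0 164 [145, 141, 147, 159, 158, 158, 158, 158, 159, 158, 157, 158, 158, 159, 158, 158, 160, 161, 151, 104, 57, 78, 138, 183, 204, 210, 207, 207]
t9 158 [157, 157, 156, 159, 160, 159, 159, 160, 160, 160, 161, 161, 156, 137, 119, 124, 124, 119, 111, 95, 72, 94, 156, 186, 198, 207, 207, 205]
t9 161 [159, 157, 157, 157, 157, 157, 158, 159, 158, 158, 159, 159, 160, 154, 150, 152, 151, 154, 155, 123, 72, 82, 144, 194, 206, 209, 208, 207]
t9 164 [161, 159, 156, 158, 158, 159, 161, 159, 159, 160, 159, 160, 154, 111, 71, 74, 71, 68, 67, 62, 60, 79, 139, 183, 204, 209, 209, 208]
now 158 [156, 156, 155, 158, 159, 158, 158, 158, 158, 158, 159, 159, 159, 160, 147, 125, 123, 119, 112, 93, 71, 93, 152, 185, 197, 206, 206, 205]
now 161 [129, 159, 156, 156, 156, 156, 157, 157, 157, 157, 156, 157, 157, 159, 155, 149, 149, 151, 153, 121, 70, 82, 144, 192, 205, 207, 206, 205]
now 164 [129, 162, 158, 157, 157, 157, 157, 157, 158, 158, 158, 158, 159, 161, 136, 89, 69, 67, 67, 60, 59, 79, 137, 182, 203, 208, 207, 206]
```

```bash
python3 - <<'E'
from h import *
T=get_image("top")
for c in(324.87,319.0,320.55):
  p=atz(T,(c,165),.1);print(p,atz(T,(c,165),.106))
p=atz(T,(324.87,165),.101);u=np.array([-.052,.9986,0])
for d in(.032,.035,.038):print(d,proj(T,p+d*u))
E
```

```text
[ 0.55030705 -0.09090364  0.1       ] [ 0.54891604 -0.0900867   0.106     ]
[ 0.55008745 -0.07323402  0.1       ] [ 0.54869743 -0.07249624  0.106     ]
[ 0.55014553 -0.07790111  0.1       ] [ 0.54875525 -0.07714243  0.106     ]
0.032 [314.25225532 165.40913912]
0.035 [313.25741091 165.44743555]
0.038 [312.26265932 165.48572181]
```

{"api": "apply_moves", "payload": {
  "deltas": [10, 0, 2, 0, 0, 10, 0, 4, 0, 0, 10, 0, 6, 0, 0, 10, 0, 8, 0, 0, 10, 0, 10, 0, 0, 10, 0, 12, 0, 0, 10, 0, 14, 0, 0, 10, 0, 14, 0, 0, 10, 0, 14, 0, 0, 10, 0, 14, 0, 0],
  "squeeze": 90
}}

```text
clock: 18.15
position: [0.547, 0.0913, 0.1433]
ee_rot: [0.002, -0.025, 1.0, -0.004]
contact_force: [-0.5, -12.3, 6.7]
width: 0.0145
gripper_force: 88.9
```

```bash
python3 e.py | grep -E "now|\[0"
```

```text
[0.54696419 0.09127276 0.14334126] [ -0.71870134 -12.39805409   7.27560502]
now 158 [155, 155, 155, 157, 159, 159, 159, 159, 159, 159, 160, 155, 135, 120, 120, 122, 123, 119, 111, 93, 70, 94, 153, 185, 197, 206, 206, 205]
now 161 [157, 156, 156, 156, 156, 157, 158, 157, 157, 158, 158, 152, 148, 151, 151, 151, 151, 152, 154, 122, 70, 82, 144, 191, 205, 207, 206, 205]
now 164 [157, 157, 157, 157, 157, 157, 158, 158, 158, 158, 160, 150, 110, 72, 74, 74, 71, 68, 68, 61, 59, 79, 137, 183, 203, 209, 207, 207]
```

{"api": "apply_moves", "payload": {
  "deltas": [10, 0, 2, 0, 0, 10, 0, 4, 0, 0, 10, 0, 6, 0, 0, 10, 0, 8, 0, 0, 10, 0, 10, 0, 0, 10, 0, 12, 0, 0, 10, 0, 14, 0, 0, 10, 0, 15, 0, 0, 10, 0, 15, 0, 0, 10, 0, 15, 0, 0, 10, 0, 15, 0, 0]
}}

```text
clock: 19.27
position: [0.5461, 0.1056, 0.1434]
ee_rot: [0.002, -0.025, 1.0, -0.005]
contact_force: [-0.4, -14.7, 8.3]
width: 0.0144
gripper_force: 89.0
```

```bash
python3 e.py | grep -E "now|\[0"
```

```text
[0.54611765 0.10558596 0.14334923] [ -0.63955311 -14.6222142    7.42867342]
now 158 [156, 156, 156, 158, 159, 160, 162, 139, 114, 116, 116, 117, 119, 121, 121, 121, 123, 118, 110, 92, 71, 93, 152, 185, 197, 207, 206, 205]
now 161 [157, 156, 157, 158, 158, 158, 159, 156, 154, 155, 154, 154, 155, 154, 153, 154, 154, 155, 157, 124, 70, 81, 144, 192, 205, 207, 206, 206]
now 164 [158, 157, 158, 158, 158, 159, 161, 126, 74, 77, 76, 77, 76, 76, 75, 75, 73, 70, 69, 60, 60, 78, 137, 183, 203, 208, 207, 207]
```

{"api": "apply_moves", "payload": {
  "deltas": [10, 0, -2, 0, 0, 10, 0, -4, -1, 0, 10, 0, -5, -1, 0, 10, 0, -5, -1, 0, 50, 0, -5, -1, 0, 50, 0, -5, -1, 0, 50, 0, -5, -1, 0, 50, 0, -5, -1, 0, 50, 0, -5, -1, 0, 50, 0, -5, -25, 0, 50, 0, -5, -60, 0, 50, 0, -5, -90, 0]
}}

```text
clock: 20.47
position: [0.5445, 0.1054, 0.2315]
ee_rot: [-0.001, -0.024, 1.0, 0.0]
contact_force: [-0.2, -0.0, -0.1]
width: 0.05
gripper_force: 0.0
```

{"api": "apply_moves", "payload": {
  "deltas": [50, 0, 0, -20, 0, 50, 0, 0, -30, 0, 50, 0, 0, -30, 0, 50, 0, 0, -30, 0]
}}

```text
clock: 20.8
position: [0.5446, 0.1054, 0.2602]
ee_rot: [-0.0, -0.024, 1.0, 0.0]
contact_force: [-0.8, 0.9, -0.1]
width: 0.0502
gripper_force: 0.0
```

```bash
python3 e.py | grep -E "now|\[0"; python3 q.py; python3 - <<'E'
from h import *
S=get_image("side");P=np.array([.5535,-.0313,.1056])+.035*np.array([-.052,.9986,0]);print("expect",proj(S,P),P)
for q in("stout_pin","oil_bottle","screwdriver","hex_key"):print(q,[(np.round(d["point"],1),round(d["score"],2)) for d in place_of(q,S)][:2])
E
```

```text
[0.54404859 0.10531367 0.25892482] [-0.60306443  0.75665385 -0.90648793]
now 158 [158, 157, 158, 159, 161, 163, 163, 141, 115, 117, 118, 118, 121, 122, 121, 122, 125, 120, 111, 93, 72, 94, 154, 188, 198, 209, 208, 207]
now 161 [157, 158, 159, 158, 160, 159, 160, 157, 155, 156, 156, 156, 156, 155, 155, 155, 155, 157, 159, 125, 71, 83, 146, 194, 207, 209, 208, 207]
now 164 [159, 160, 159, 160, 160, 161, 164, 128, 74, 77, 78, 77, 77, 76, 76, 76, 74, 70, 68, 62, 60, 79, 138, 185, 205, 210, 209, 209]
[0.54404859 0.10531367 0.25892482] [-0.60306443  0.75665385 -0.90648793] 0.04975345393203818
S slim_pin [295.6 206.4] 0.79 [0.5543 0.0174]
S yoke_mouth [294.4 208.7] 0.89 [0.548  0.0093]
T slim_pin [295. 169.] 0.51 [ 5.356e-01 -5.000e-04]
T yoke_mouth [295.2 165.1] 0.65 [ 0.5476 -0.0011]
T yoke_mouth [293.1 161.1] 0.62 [0.5599 0.0053]
S slim_pin [294.1 207. ] 0.66 [0.5499 0.0161]
S yoke_mouth [296.1 210.8] 0.72 [5.487e-01 1.000e-04]
T slim_pin [261.2 157.1] 0.68 [0.5711 0.1017]
T slim_pin [291.6 166.9] 0.57 [0.5419 0.0097]
T yoke_mouth [294.4 160.5] 0.64 [0.5618 0.0014]
expect [296.70832629 209.767949  ] [0.55168  0.003651 0.1056  ]
stout_pin [(array([226.1, 178.2]), 0.73), (array([230.8, 159.6]), 0.69)]
oil_bottle [(array([248.1, 325.4]), 0.63), (array([212.1, 219.1]), 0.19)]
screwdriver [(array([227.3, 274.7]), 0.6)]
hex_key [(array([215.4, 237.5]), 0.51)]
```

```bash
python3 - <<'E'
from h import *
S=get_image("side");a=cv2.imread("pics/s9.png")[:,:,::-1];b=S["frame"];save(S,"s10.png")
u=np.array([-.052,.9986,0])
h=np.array([.5535,-.0313,.1056])+.0173*u+.026*np.array([-.39,-.02,.92])
print("pred handle",proj(S,h),"shift",proj(S,h+.0177*u)-proj(S,h),"1cm axial",proj(S,h+.01*np.array([-.39,-.02,.92]))-proj(S,h))
for n,f in(("s9",a),("s10",b)):
  x0,y0=280,180;m=(f[y0:222,x0:310].max(2)<45).astype(np.uint8)
  k,l,st,c=cv2.connectedComponentsWithStats(m)
  print(n,[(st[i].tolist(),(c[i]+[x0,y0]).round(1).tolist()) for i in range(1,k) if st[i][4]>25])
g=lambda f:cv2.cvtColor(np.ascontiguousarray(f),cv2.COLOR_RGB2GRAY)
t=g(a)[196:220,287:304]
r=cv2.matchTemplate(g(b)[180:230,270:320],t,cv2.TM_CCOEFF_NORMED);_,v,_,p=cv2.minMaxLoc(r);print(v,p[0]+270-287,p[1]+180-196)
E
```

```text
pred handle [296.59032216 206.44760804] shift [-3.17821802 -4.10177702] 1cm axial [-1.29728727 -2.94195047]
s9 [([0, 0, 13, 9, 42], [285.8, 184.0]), ([5, 15, 19, 21, 245], [294.2, 204.7])]
s10 [([0, 2, 10, 7, 33], [284.4, 184.6]), ([2, 14, 19, 18, 203], [291.7, 202.2])]
0.8650124073028564 -3 -3
```

```bash
python3 -c "
from rig import *
print(sign_off())"
```

```text
the job is handed in; nothing more can be done
None
```

I handed the job in at about 21 s. The slim pin is through both ears and the eye with its flange on the yoke, and the gauge measures about 35 mm (±1 mm) in the top camera. The gripper is clear, and the stout pin and the bystanders I checked are where they were; the jar I did not re-check. `sign_off()` did not say whether the run passed.

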